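# Tighten the cheese press with a ratchet wrench

## Robot

A 6-joint arm with a two-finger parallel gripper is mounted at the origin on a cart in front of the work surface, level with it; the furniture and walls round the work are solid. World frame = base frame: x ahead of the robot, y to its left, z up, the work surface at z = 0. Lengths are in m, angles in rad, forces in N, time in s.
With the tool pointing down it reaches from about 0.325 to 0.775 m from the base axis. Payload 5.5 kg.
Tool frame: the origin (TCP) lies at the very end of the fingers, on their centre line; the grasp point (between the pads) lies 19 mm behind it; z points along the fingers, y is the line along which they close (so a half turn about z gives the same grasp; the last joint's range is limited). The gripper opens to 85 mm and grips with 20 to 120 N. Pads are 22 mm wide; open, the fingers measure 114 mm over their backs; the gripper's body (76 mm by 85 mm) begins 54 mm behind the grasp point. The pads swing forward as they close: fully open they stand 13 mm farther back than shut.
Start: joints at [1.153, 0.091, 1.231, -0, 1.82, -0.057], TCP at [0.212, 0.561, 0.231] pointing down, gripper open.
Joint ranges: [-2.87, 2.87], [-0.86, 2.18], [0.17, 2.46], [-1.51, 4.65], [0.06, 2.69], [-2.65, 2.65]. Speed limits (rad/s): [2.57, 2.57, 3.01, 3.14, 3.14, 3.14].

## Interface

Orientations are given as a unit quaternion [x, y, z, w].
In Python, from cell import status, vision, env, spot_in gives the robot as it stands. The module is installed in compiled form; this text tells all that it offers.
- The arm moves only by the shell command python3 -m creep 'ROWS' [OPENING]. ROWS is JSON, a list of rows, each a list of 4 numbers: the shift along the world's x, y, z as a fraction of full scale, then the turn about the world's z as a fraction of full scale. A call has 1 to 20 rows; each row shifts and turns the commanded pose from where the row before left it; what a row does not reach is not made up. Full scale, the value 1, is 40 mm for a shift and 4 degrees for a turn. A row lasts 1/12 s, in which the tool goes at most 41.7 mm and 7.16 degrees, less where a joint would pass 70% of its speed; a pose out of reach is approached as far as the arm can. A call with a number of a shift or a turn outside -1 to 1 is refused whole. A call with a gripper value outside its range is refused whole. OPENING is the opening, from 0 (shut) to 1 (fully open), set as the call begins (- or left out, the last holds). The fingers move at their own pace and stop on an object; the grip force is fixed at half the most. Time passes only in rows, so rows that do not move let the fingers close. It gives the time, the measured TCP pose, the force, the opening and the grip force at its end, in the units of the state.
- status.observe(): the state, without advancing time (a new reading comes with each control period).
- vision.camera(name): name is "side" or "top"; returns a dict with "color" (384x512x3 uint8, red, green, blue), "mtx" (3x3 intrinsics, pixels), "T" (4x4, takes a point from camera to world coordinates). Camera axes: x right, y up, looking along -z (the intrinsics and any distortion apply to the point x, -y, -z); pixel columns grow to the right and rows downward; lengths in m; the calibration is good to about 2 mm. A picture is of the moment at which its call begins. There is no depth.
- env.job_done(): hands the job in; it is judged then, once.
Trained networks look in the newest picture that a camera, given by its name, has taken for a name from the list of things; names that differ only in an ending like _2 or _b are one class to them, and where a whole thing is asked for, a point or a joint stands for the part that bears it (a point fixed in the world has none). Each returns a list of dicts, best first, with "p" (0 to 1); they miss things now and then, are a little off and sometimes report something else, mostly with a low value. They report only what shows in the picture. A call takes as long as a camera call.
- spot_in(camera, thing): "pixel" ([column, row] in pixels, amid what is visible of it).
The state is a dict: "t": time; "joint_pos": joint angles; "joint_vel": joint speeds; "joint_efforts": joint torques, N m; "tcp_pos": TCP position; "ee_rot": TCP orientation; "wrist_force": force on the tool from outside, world axes, zero at the start; "wrist_torque": the same for the moment, N m; "opening": finger opening in m; "grip_force": force on a finger pad.
Only numpy, scipy, OpenCV 4.12 (cv2) and the standard library are available. Lean on these libraries where they do the work, as an engineer would, in place of code of your own. Each camera call takes 0.05 s, during which the arm holds its last target. There are 200 camera calls.

## Task

Take the ratchet wrench from its bamboo tray, put its ring over the hexagon head on top of the cheese press and, working the handle back and forth between the two pillars so that the ratchet slips on each return, screw the press down on the mould until the spring cup has come down over the whole dark groove on the stem of the foot (a little more does no harm). Then lift the wrench off and lay it flat in the same tray again, without disturbing the mould or the other things on the worktop.

Things in the scene. Friction and masses are not known exactly. Their poses are not given: they have to be found in the camera images.
- wrench: ratchet ring wrench, all steel, 211 mm long, 0.3 to 0.45 kg, balance point 60 mm from the ring axis; lies flat in the tray, right way up for tightening. Origin: on the ring's axis, at the underside; +z up, handle along -x. Head 65 mm across, 18 mm high, a neck narrowing to x = -62 mm, handle 16 mm wide, z 1.5 to 16.5 mm, to x = -154 mm, then a round end 24 mm across at x = -166 mm.
- wrench_grip (a point): a good place to hold the wrench: middle of its handle, 95 mm from the ring axis, 9 mm above the wrench's underside; axes as the wrench's
- ring_seat (a point): point on the ring's axis at the lower face of the ring, 1 mm above the wrench's underside; axes as the wrench's (they do not turn with the ring). The ring has a through hexagon hole 33.4 mm over flats, 16 mm high.
- wrench_ring (a joint): angle of the ratchet ring in the wrench, rad, about 0 at the start; grows by slipping (0.02 Nm) while the handle swings counterclockwise (from above) round a still head; a pawl on 24 teeth (0.26 rad each) blocks it the other way. At 0 two corners of its hexagon hole lie on the wrench's x axis: the hole's heading is the wrench's yaw minus this angle, and repeats every 60 degrees.
- press: cheese press, fixed. Base 190 x 240 mm; two pillars at y = +98 and -98 mm whose dome nuts, 27 mm across, reach 222 mm high; between them a level bridge 38 mm deep, top at 194 mm (197 mm at its middle). The screw stands upright at x = y = 0 through the bridge. Origin: centre of the underside; -x is its front, towards the robot.
- head_seat (a point): on the screw's axis at the foot of the hexagon head, top of the round flange (45 mm across) on which the wrench's ring comes to lie; 216 to 219 mm above the worktop at the start, sinking 3.18 mm per rad with the screw. Axes turn with the head. The head rises 23 mm above this point: 32 mm over flats for 17 mm, then tapering to 24 mm over flats at the top.
- press_head (a joint): angle the head has been turned clockwise (from above), rad; 0.4 to 1.2 at the start. Clockwise drives the screw down, 20 mm a turn; turning takes about 0.25 Nm, and it stays where it is left. At 0 two corners of the hexagon lie on the press's x axis: the hexagon's heading is the press's yaw minus this angle.
- press_foot (a joint): how far the spring in the cup above the pressing foot is squeezed, m: 0 while the foot hangs free (2 to 5 mm above the mould's lid at the start), then growing 3.18 mm per rad of the head. The dark groove round the stem, 3.5 mm high, is wholly covered by the cup at 0.005; dead stop at 0.011. The spring pushes with 1.8 N per mm.
- mould: white perforated cheese mould with a wooden lid, 106 mm across, 77 mm high, 0.5 to 0.9 kg, standing loose on the drip plate under the foot. Origin: centre of its underside.
- bamboo_tray: the bamboo tray nearest the robot (not the one with the spices), fixed, 160 mm (x) by 300 mm (y), rim 24 mm high and 8 mm thick, floor 7 mm above the worktop. Origin: centre of its underside. The wrench lies along its length, head away from the robot.
- garlic: bulb of garlic, 60 mm across, a bystander. Origin: centre of its underside
- salt_box: upright carton of salt, 39 x 57 x 92 mm high, a bystander. Origin: centre of its underside
- mug: white mug with a handle, 84 x 123 x 104 mm high, a bystander. Origin: centre of its underside
- lemon: lemon, 78 x 55 mm, a bystander. Origin: centre of its underside
- notebook: blue spiral notebook lying flat, 140 x 94 x 14 mm, a bystander. Origin: centre of its underside

How it is judged:
On the way, in this order (a step that is already met when the one before it is completed fails the run):
1. the wrench's ring is fitted on the press's hexagon head (horizontal distance between ring_seat and head_seat below 0.004 m and z of ring_seat in the frame of head_seat between -0.004 and 0.01 m and angle between wrench's own z axis and vertical below 0.12 rad), for 0.2 s.
2. with the wrench on the head, the spring is squeezed by 4.5 mm or more, the ratchet having slipped by at least 0.3 rad on return strokes (all of step 1 and value of joint press_foot above 0.0045 m and value of joint wrench_ring above 0.3 rad), for 0.2 s.
At the end, for the whole second after the job is handed in: the spring is still squeezed by 4.5 mm or more (the groove covered), and the wrench lies at rest, flat on the floor of the bamboo tray (within 0.06 rad), its head inside the rim (value of joint press_foot above 0.0045 m and x of ring_seat in the frame of bamboo_tray between -0.06 and 0.06 m and y of ring_seat in the frame of bamboo_tray between -0.13 and 0.13 m and z of ring_seat in the frame of bamboo_tray below 0.013 m and angle between wrench's own z axis and vertical below 0.06 rad and linear speed of wrench below 0.02 m/s); the robot touches nothing.
It fails at once if the mould is shifted by more than 15 mm or tipped (distance of mould from where it was at the start of the episode above 0.015 m or angle between mould's own z axis and vertical above 0.1 rad).
It fails at once if a bystander (garlic, salt box, mug, lemon, notebook) is shoved by more than 30 mm (distance of any of garlic, salt_box, mug, lemon, notebook from where it was at the start of the episode above 0.03 m).
It also fails if it takes over 72 s, if anything falls off the work surface, if the arm or the gripper's body presses on something with over 40 N, if the wrist force passes 120 N, or if a joint passes its speed limit or range.

## Working session

There is one attempt and no reset: what is moved stays moved. The work goes in short steps, Python scripts to look and compute and a shell command to move; the robot and the scene stay as the last step left them, time stands still between calls to the robot, and variables do not carry over. Pictures are saved under pics/ and viewed, at most 10 in all, crops included, and the job is handed in when it is done.

```bash
mkdir -p pics; cat > h.py <<'E'
import numpy as np, cv2
from cell import status, vision, env, spot_in
def ray(c,px):
    K=c["mtx"];T=c["T"]
    d=np.linalg.inv(K)@np.array([px[0],px[1],1.]); d=np.array([d[0],-d[1],-d[2]])
    return T[:3,3],T[:3,:3]@d
def atz(c,px,z):
    o,d=ray(c,px); return o+d*(z-o[2])/d[2]
def proj(c,P):
    P=np.atleast_2d(P);T=c["T"];q=(P-T[:3,3])@T[:3,:3]; q=q*[1,-1,-1]; u=q@c["mtx"].T
    return u[:,:2]/u[:,2:]
def tri(c1,p1,c2,p2):
    o1,d1=ray(c1,p1);o2,d2=ray(c2,p2)
    s=np.linalg.lstsq(np.c_[d1,-d2],o2-o1,rcond=None)[0]
    a,b=o1+d1*s[0],o2+d2*s[1]; return (a+b)/2,np.linalg.norm(a-b)
E
python3 - <<'E'
from h import *
np.set_printoptions(precision=3,suppress=True)
s=status.observe(); print(s)
C={}
for n in("side","top"):
    c=C[n]=vision.camera(n); cv2.imwrite(f"pics/{n}0.png",c["color"][...,::-1]); print(n,c["mtx"],c["T"])
    np.savez(f"{n}0.npz",**c)
    for t in("wrench","wrench_grip","ring_seat","press","head_seat","press_foot","mould","bamboo_tray","garlic","salt_box","mug","lemon","notebook"):
        r=spot_in(n,t); print(n,t,[(np.round(x["pixel"],1),round(x["p"],2)) for x in r[:2]])
E
```

```text
{'t': 0.0, 'joint_pos': array([ 1.153,  0.092,  1.232, -0.   ,  1.82 , -0.057]), 'joint_vel': array([ 0.001,  0.001, -0.002,  0.   , -0.001,  0.001]), 'joint_efforts': array([ -0.   , -45.871, -41.803,  -0.   ,   0.011,  -0.   ]), 'tcp_pos': array([0.212, 0.561, 0.23 ]), 'ee_rot': array([ 0.179,  0.984, -0.001, -0.   ]), 'wrist_force': array([-0.398, -0.564,  0.657]), 'wrist_torque': array([0.053, 0.013, 0.031]), 'grip_force': 0.0, 'opening': 0.08516789091194239}
side [[419.239   0.    269.59 ]
 [  0.    419.239 193.216]
 [  0.      0.      1.   ]] [[-0.95   0.209 -0.231  0.217]
 [-0.312 -0.637  0.705  1.241]
 [ 0.     0.742  0.671  1.14 ]
 [ 0.     0.     0.     1.   ]]
side wrench []
side wrench_grip []
side ring_seat [(array([260.9, 228.2]), 0.61)]
side press [(array([274.3, 174.5]), 0.83)]
side head_seat []
side press_foot [(array([278.7, 154.2]), 0.54)]
side mould [(array([279.4, 166.4]), 0.59)]
side bamboo_tray [(array([274.1, 237.6]), 0.95)]
side garlic [(array([315. , 209.4]), 0.47)]
side salt_box [(array([334.4, 163.7]), 0.54)]
side mug [(array([233.6, 291.1]), 0.72), (array
[... 357 characters left out ...]
op wrench [(array([242.1, 187.8]), 0.91)]
top wrench_grip [(array([241.4, 189.5]), 0.81), (array([367.9, 247.1]), 0.18)]
top ring_seat [(array([239.6, 189.9]), 0.63)]
top press [(array([336. , 176.7]), 0.89), (array([147.4, 190.2]), 0.15)]
top head_seat []
top press_foot [(array([341.7, 176.1]), 0.41)]
top mould [(array([332.4, 181.3]), 0.69), (array([350.5, 162.4]), 0.61)]
top bamboo_tray [(array([236.1, 212.6]), 0.7)]
top garlic [(array([287.6, 241.5]), 0.57), (array([145.1, 188.6]), 0.38)]
top salt_box [(array([369.5, 246.4]), 0.74)]
top mug [(array([147.2, 190.4]), 0.74)]
top lemon [(array([233.2, 138.8]), 0.62)]
top notebook [(array([146.3, 233.6]), 0.75), (array([344.2, 177.4]), 0.25)]
```

```bash
python3 - <<'E'
import cv2
for n in("side","top"):
    a=cv2.imread(f"pics/{n}0.png"); cv2.imwrite(f"pics/{n}0b.png",cv2.resize(a,(800,600),interpolation=cv2.INTER_CUBIC))
E
```

```text
(no output)
```

View pics/top0b.png

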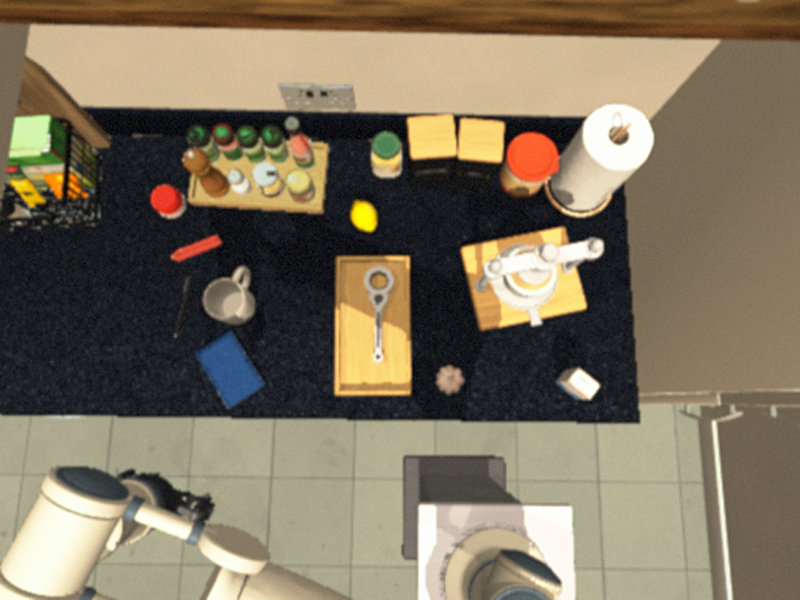

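View pics/side0b.png

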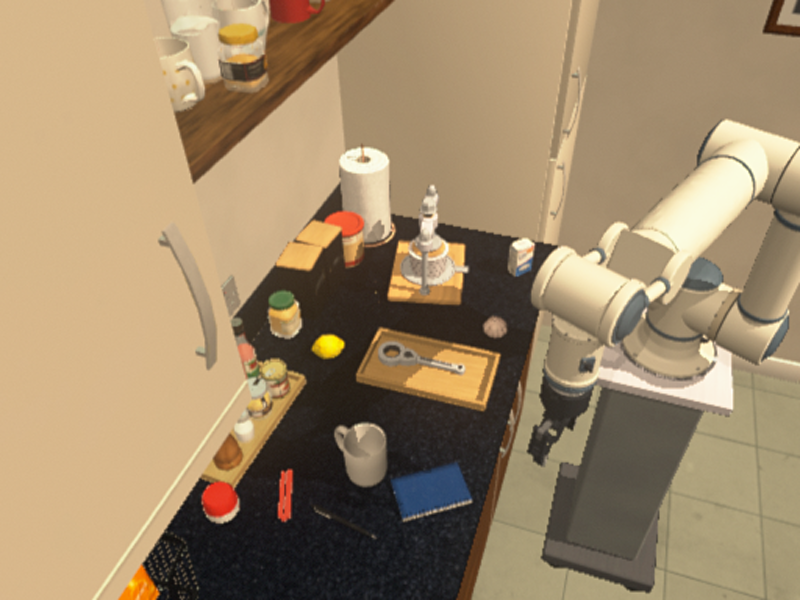

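The top view shows the wrench near original pixels (242,179) for the ring and (242,228) for the handle end, and the press bridge from about (312,173) to (382,158). The side view shows the wrench ring near (250,226) and the press near (275,160). I'll zoom in for precise fits.

```bash
cat >> h.py <<'E'
def crop(img,x0,y0,w,h,W,H):
    a=cv2.resize(img[y0:y0+h,x0:x0+w],(W,H),interpolation=cv2.INTER_CUBIC).copy()
    for x in range(x0-x0%10+10,x0+w,10):
        u=int((x-x0+.5)*W/w); cv2.line(a,(u,0),(u,6),(0,255,255),1); 
        if x%20==0: cv2.putText(a,str(x),(u-10,16),0,.35,(0,255,255),1)
    for y in range(y0-y0%10+10,y0+h,10):
        v=int((y-y0+.5)*H/h); cv2.line(a,(0,v),(6,v),(0,255,255),1)
        if y%20==0: cv2.putText(a,str(y),(8,v+4),0,.35,(0,255,255),1)
    return a
E
python3 - <<'E'
from h import *
t=cv2.imread("pics/top0.png");s=cv2.imread("pics/side0.png")
m=np.vstack([np.hstack([crop(t,290,138,100,75,400,300),crop(s,240,110,70,88,400,300)[:, :]]),
 np.hstack([crop(t,205,158,73,100,400,300)[:, :],crop(s,225,205,100,60,400,300)])])
# keep aspect: rebuild
m=np.zeros((600,800,3),np.uint8)
m[:300,:400]=crop(t,290,138,100,75,400,300)
m[:300,400:800]=crop(s,225,112,116,87,400,300)
m[300:,:400]=crop(t,185,158,100,75,400,300)
m[300:,400:]=crop(s,225,205,100,75,400,300)
cv2.imwrite("pics/m1.png",m)
E
```

```text
(no output)
```

View pics/m1.png

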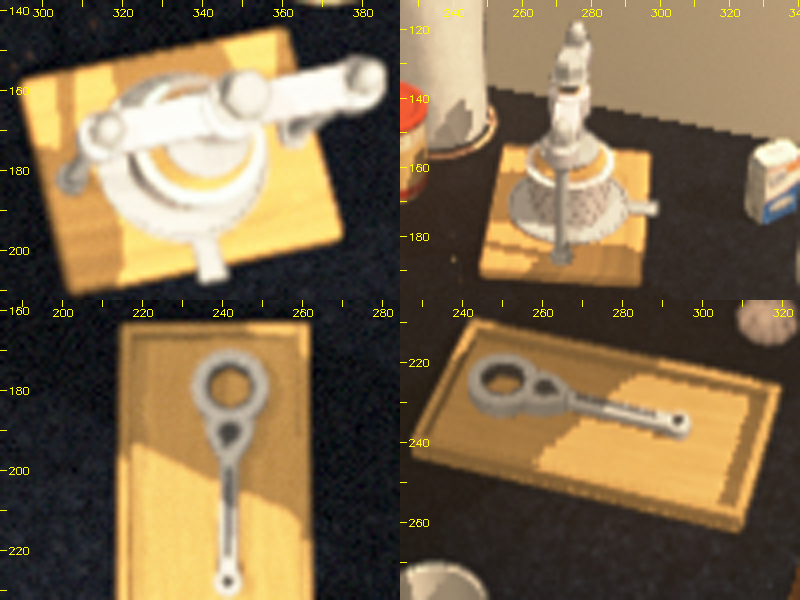

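Top crop: ring centre (241.8,179.0), handle end (241.5,227.8), nuts (315.3,170.0) and (380.8,157.5), head (350.8,160.8). Side crop: ring (250.0,225.5), end (294.3,235.5), far nut (275.8,120.8), head (274.4,130.4).

```bash
python3 - <<'E'
from h import *
from scipy.optimize import least_squares
from scipy.spatial.transform import Rotation as R
np.set_printoptions(precision=4,suppress=True)
t=dict(np.load("top0.npz"));s=dict(np.load("side0.npz"))
for n,a,b in(("ring",(241.75,179),(250,225.5)),("end",(241.5,227.75),(294.25,235.5)),("head",(350.75,160.75),(274.4,130.4)),("farnut",(380.75,157.5),(275.8,120.8))): print(n,tri(t,a,s,b))
print("z-known: ring",atz(t,(241.75,179),.025),atz(s,(250,225.5),.025),"end",atz(t,(241.5,227.75),.0235),atz(s,(294.25,235.5),.0235))
print("nuts top",atz(t,(315.25,170),.218),atz(t,(380.75,157.5),.218),"head",atz(t,(350.75,160.75),.235))
print("head side",atz(s,(274.4,130.4),.235),"far",atz(s,(275.8,120.8),.218))
print("tool axes",R.from_quat(status.observe()["ee_rot"]).as_matrix())
# base corners from top view
for p in((295,157.5),(361,145),(375.5,197.5),(308,210)): print(atz(t,p,.02))
for p in((214.5,163.5),(262,163.5)): print("tray",atz(t,p,.024))
E
```

```text
ring (array([0.6181, 0.2525, 0.018 ]), np.float64(0.0032541377360767345))
end (array([0.4506, 0.2495, 0.018 ]), np.float64(0.004239936110403484))
head (array([ 0.6286, -0.0659,  0.2307]), np.float64(0.0061606619205501634))
farnut (array([ 0.6486, -0.1592,  0.2129]), np.float64(0.000857661427030193))
z-known: ring [0.6182 0.2525 0.025 ] [0.6139 0.2587 0.025 ] end [0.4523 0.2496 0.0235] [0.4474 0.2542 0.0235]
nuts top [0.6058 0.0345 0.218 ] [ 0.6467 -0.1573  0.218 ] head [ 0.6305 -0.0645  0.235 ]
head side [ 0.6233 -0.0591  0.235 ] far [ 0.6467 -0.1515  0.218 ]
tool axes [[-0.9356  0.353  -0.    ]
 [ 0.353   0.9356  0.    ]
 [ 0.      0.     -1.    ]]
[0.6991 0.0692 0.02  ]
[ 0.7489 -0.1635  0.02  ]
[ 0.5625 -0.2054  0.02  ]
[0.5158 0.0262 0.02  ]
tray [0.6715 0.3476 0.024 ]
tray [0.6744 0.1839 0.024 ]
```

```bash
python3 -m creep '[[0.39,-0.38,0,-1],[0.39,-0.38,0,-1],[0.39,-0.38,0,-1],[0.39,-0.38,0,-1],[0.39,-0.38,0,-1],[0.39,-0.38,0,-1],[0.39,-0.38,0,-1],[0.39,-0.38,0,-1],[0.39,-0.38,0,-1],[0.39,-0.38,0,-1],[0.39,-0.38,0,-1],[0.39,-0.38,0,-1],[0.39,-0.38,0,-1],[0.39,-0.38,0,-1],[0.39,-0.38,0,-1],[0.39,-0.38,0,-1],[0.39,-0.38,0,-1],[0.39,-0.38,0,-1],[0.39,-0.38,0,-1],[0.31,-0.46,0,-1]]' 1
python3 -m creep '[[0,0,-0.17,-1],[0,0,-0.17,-1],[0,0,-0.17,-1],[0,0,-0.17,-1],[0,0,-0.17,-1],[0,0,-0.17,-1],[0,0,-0.17,-1],[0,0,-0.17,-1],[0,0,-0.17,-1],[0,0,-0.17,-1],[0,0,-0.17,-1],[0,0,-0.17,-1],[0,0,-0.17,-1],[0,0,-0.17,-1],[0,0,-0.17,-1],[0,0,-0.17,-1],[0,0,-0.17,-1],[0,0,-0.17,-1],[0,0,-0.17,-1],[0,0,-0.17,-0.5]]'
python3 - <<'E'
from h import *
m=np.zeros((600,800,3),np.uint8)
for i,(n,b) in enumerate((("top",(185,140,100,150)),("side",(225,150,100,150)))):
    c=vision.camera(n); np.savez(n+"1.npz",**c)
    m[:,i*400:i*400+400]=crop(c["color"][...,::-1],*b,400,600)
    print(n,proj(c,status.observe()["tcp_pos"]))
cv2.imwrite("pics/m2.png",m); s=status.observe(); print(s["tcp_pos"],s["ee_rot"],s["joint_pos"])
E
```

```text
t: 3.07
tcp_pos: [0.5215, 0.2536, 0.2311]
ee_rot: [0.771, 0.637, 0.0, -0.0]
wrist_force: [-0.1, 0.2, -0.1]
opening: 0.0855
grip_force: 0.0
t: 4.73
tcp_pos: [0.5206, 0.2542, 0.095]
ee_rot: [1.0, 0.01, 0.0, -0.0]
wrist_force: [-0.5, -0.0, 0.6]
opening: 0.0858
grip_force: 0.0
top [[239.91915392 204.57742274]]
side [[275.09674045 217.08327442]]
[0.51991934 0.25386969 0.09377898] [ 9.99933850e-01  1.14325909e-02 -1.16303573e-03  4.89670027e-04] [ 3.95457222e-01  5.26037774e-02  1.51444569e+00 -3.65362009e-05
  1.57706676e+00  1.94338767e+00]
```

View pics/m2.png

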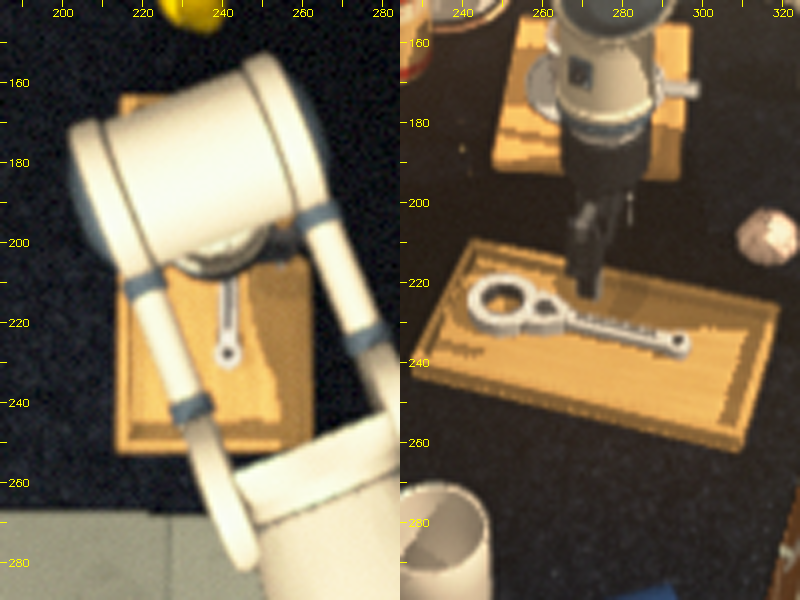

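The side view shows the open gripper above the handle, with the near finger tip at about (272,224), and the wrench undisturbed. I'll descend.

```bash
python3 -m creep '[[0,0,-0.3,0],[0,0,-0.3,0],[0,0,-0.3,0],[0,0,-0.3,0],[0,0,-0.3,0],[0,0,-0.2,0],[0,0,-0.2,0],[0,0,-0.1,0],[0,0,-0.05,0],[0,0,0,0],[0,0,0,0]]'
python3 - <<'E'
from h import *
for n in("side",):
    c=vision.camera(n); np.savez(n+"2.npz",**c); s=status.observe()["tcp_pos"]
    print(proj(c,[s,s+[0,.043,.013],s+[0,.057,.013]]),s)
E
```

```text
t: 5.75
tcp_pos: [0.521, 0.2543, 0.0138]
ee_rot: [1.0, 0.012, 0.0, -0.0]
wrist_force: [1.0, 0.2, 0.5]
opening: 0.0853
grip_force: 0.0
[[274.55083167 232.5668293 ]
 [270.89301409 238.62920402]
 [269.65959155 241.47500112]] [0.52107095 0.2543706  0.01404809]
```

```bash
python3 -m creep '[[0,0,-0.09,0],[0,0,0,0],[0,0,0,0]]'; python3 -m creep '[[0,0,0,0],[0,0,0,0],[0,0,0,0],[0,0,0,0],[0,0,0,0],[0,0,0,0],[0,0,0,0],[0,0,0,0],[0,0,0,0],[0,0,0,0]]' 0
```

```text
t: 6.05
tcp_pos: [0.5206, 0.2542, 0.0096]
ee_rot: [1.0, 0.012, -0.0, 0.0]
wrist_force: [0.5, -0.3, -0.4]
opening: 0.0857
grip_force: 0.0
t: 6.88
tcp_pos: [0.5209, 0.2541, 0.01]
ee_rot: [1.0, 0.012, 0.0, -0.0]
wrist_force: [-0.4, -1.1, 3.7]
opening: 0.0142
grip_force: 60.3
```

```bash
python3 -m creep '[[0,0,0.3,0],[0,0,0.6,0],[0,0,0.9,0],[0,0,0.9,0],[0,0,0.9,0],[0,0,0.9,0],[0,0,0.9,0],[0,0,0.9,0],[0,0,0.6,0],[0,0,0.3,0]]'
python3 -m creep '[[0.05,-0.3,0,0.8],[0.09,-0.5,0,0.8],[0.09,-0.56,0,0.85],[0.09,-0.56,0,0.85],[0.09,-0.56,0,0.85],[0.09,-0.56,0,0.85],[0.09,-0.56,0,0.85],[0.09,-0.56,0,0.85],[0.09,-0.56,0,0.85],[0.09,-0.56,0,0.85],[0.09,-0.56,0,0.85],[0.09,-0.56,0,0.85],[0.09,-0.56,0,0.85],[0.09,-0.56,0,0.85],[0.09,-0.56,0,0.85],[0.09,-0.56,0,0.85],[0.09,-0.56,0,0.85],[0.09,-0.56,0,0.85],[0.04,-0.22,0,0],[0,0,0,0]]'
python3 -m creep '[[0,0,-0.3,0],[0,0,-0.4,0],[0,0,-0.2,0],[0,0,0,0],[0,0,0,0],[0,0,0,0]]'
python3 - <<'E'
from h import *
m=np.zeros((600,800,3),np.uint8)
s=status.observe(); p=s["tcp_pos"]
for i,(n,b) in enumerate((("top",(315,125,60,90)),("side",(250,95,60,90)))):
    c=vision.camera(n); np.savez(n+"3.npz",**c)
    m[:,i*400:i*400+400]=crop(c["color"][...,::-1],*b,400,600)
cv2.imwrite("pics/m3.png",m); print(p,s["ee_rot"],s["joint_pos"],s["wrist_force"],s["t"])
E
```

```text
t: 7.72
tcp_pos: [0.5206, 0.2545, 0.3024]
ee_rot: [1.0, 0.012, 0.002, -0.001]
wrist_force: [1.3, 0.6, -4.0]
opening: 0.0141
grip_force: 59.5
t: 9.38
tcp_pos: [0.5852, -0.1468, 0.2964]
ee_rot: [0.858, 0.514, -0.001, -0.001]
wrist_force: [0.2, -0.1, -5.8]
opening: 0.0145
grip_force: 59.5
t: 9.88
tcp_pos: [0.5855, -0.1444, 0.2627]
ee_rot: [0.856, 0.516, 0.0, 0.0]
wrist_force: [-0.3, -0.4, -3.8]
opening: 0.014
grip_force: 59.3
[ 0.58552812 -0.14439965  0.26266939] [8.56477709e-01 5.16183787e-01 3.84905767e-04 2.89218498e-04] [-2.98303956e-01  1.07624038e-01  1.15739071e+00  1.96881475e-04
  1.87563348e+00  1.87772949e-01] [-0.30224895 -0.40153548 -3.84327654] 9.8833
```

View pics/m3.png

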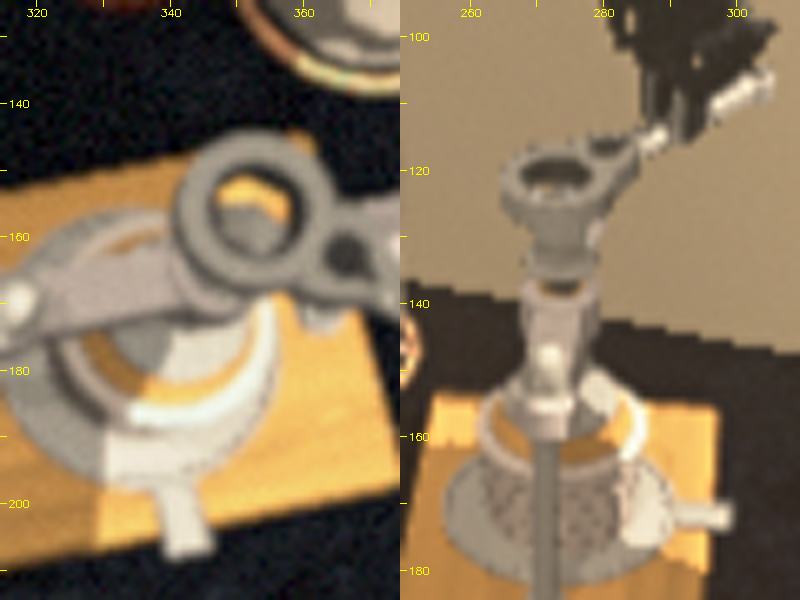

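```bash
python3 - <<'E'
from h import *
np.set_printoptions(precision=4,suppress=True)
t3=dict(np.load("top3.npz"));s3=dict(np.load("side3.npz"))
p=np.array([.5855,-.1444,.2627]);yaw=2*np.arctan2(.5162,.8565)
ring=p+[.095*np.cos(yaw),.095*np.sin(yaw),.015]
print("tri",tri(t3,(352.75,156.45),s3,(272.75,121.5)),"nominal",ring)
pt,ps=proj(t3,ring)[0],proj(s3,ring)[0]; bt=np.array([352.75,156.45])-pt; bs=np.array([272.75,121.5])-ps; print("bias px",bt,bs)
a=np.linspace(0,2*np.pi,60)
def ov(img,c,b,box,W,H,xy):
    o=crop(img,*box,W,H)
    for r,z,col in((.0225,.217,(0,0,255)),(.0139,.240,(0,255,0)),(.0135,.222,None)):
        for k in((0,) if col is not None else (0,)):
            P=np.c_[xy[0]+r*np.cos(a),xy[1]+r*np.sin(a),0*a+z]
            if col is None:
                ps=.212
                P=np.vstack([np.c_[xy[0]+s*.098*-np.sin(ps)+r*np.cos(a),xy[1]+s*.098*np.cos(ps)+r*np.sin(a),0*a+.208] for s in(1,-1)]); col2=(255,0,0)
            else: col2=col
            q=proj(c,P)+b
            q=((q-[box[0],box[1]]+.5)*[W/box[2],H/box[3]]).astype(int)
            for u in q: cv2.circle(o,tuple(map(int,u)),0,col2,-1)
    return o
t=dict(np.load("top0.npz"));s=dict(np.load("side0.npz"))
xy=(.6275,-.0615)
T=t["color"][...,::-1];S=s["color"][...,::-1]
m=np.zeros((600,800,3),np.uint8)
m[:300,:400]=crop(T,330,143,40,30,400,300); m[:300,400:]=ov(T,t,bt,(330,143,40,30),400,300,xy)
m[300:,:400]=crop(S,255,115,40,30,400,300); m[300:,400:]=ov(S,s,bs,(255,115,40,30),400,300,xy)
cv2.imwrite("pics/m4.png",m)
E
```

```text
tri (array([ 0.6312, -0.0596,  0.2735]), np.float64(0.0015933680970898739)) nominal [ 0.6299 -0.0604  0.2777]
bias px [-0.7623 -0.3366] [-0.202   1.0566]
```

View pics/m4.png

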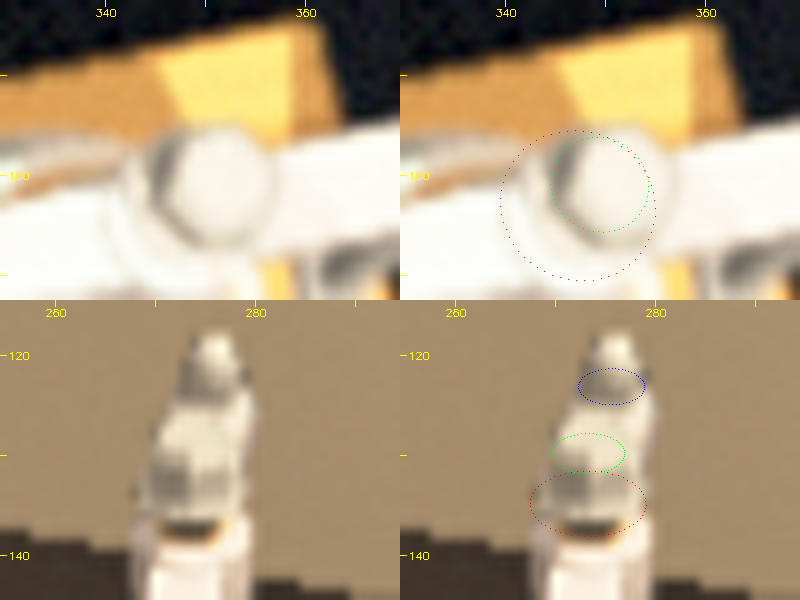

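In m3 the ring hole centre is at top (352.8,156.5) and side (272.8,121.5), and the wrench is held straight. In m4 the head silhouette spans top v≥155.0, u≤357; the flange's left edge is at 340.2 in the top view and spans 268.2–278.8 in the side view.

```bash
python3 - <<'E'
from h import *
from scipy.optimize import least_squares
np.set_printoptions(precision=4,suppress=True)
t=dict(np.load("top0.npz"));s=dict(np.load("side0.npz"))
a=np.linspace(0,2*np.pi,180)
circ=lambda xy,r,z:np.c_[xy[0]+r*np.cos(a),xy[1]+r*np.sin(a),0*a+z]
bt=np.array([-.762,-.337]);bs=np.array([-.2,1.06])
def f(x):
    F=circ(x,.0225,.2175);H=circ(x,.0173,.2345)
    ft=proj(t,F)+bt;ht=proj(t,H)+bt;fs=proj(s,F)+bs
    c,sn=np.cos(.212),np.sin(.212)
    N=(proj(t,np.array([[x[0]-sn*.098*k,x[1]+c*.098*k,.213] for k in(1,-1)]))+bt)
    return np.r_[ft[:,0].min()-340.2,ht[:,0].max()-357,ht[:,1].min()-155,fs[:,0].min()-268.2,fs[:,0].max()-278.8,(N-[[315.25,170],[380.75,157.5]]).ravel()]
r=least_squares(f,[.6275,-.0615]); print(r.x,f(r.x)); print(f([.6275,-.0615]))
r=least_squares(lambda x:f(x)[:5],[.6275,-.0615]); print("no nuts",r.x,f(r.x))
E
```

```text
[ 0.6277 -0.0651] [ 0.6667 -0.7469  0.5801 -0.3993  0.5461  0.2336 -0.3027 -0.1687 -0.3814]
[-0.5809 -2.0136  0.6154 -0.6508  0.3129 -1.0166 -0.2667 -1.4016 -0.3468]
no nuts [ 0.6287 -0.0654] [ 0.7504 -0.6649  0.2316 -0.6301  0.3122  0.3223 -0.6496 -0.0936 -0.7225]
```

```bash
python3 -m creep '[[-0.05,-0.12,0,0],[0,0,-0.2,0],[0,0,-0.2,0],[0,0,-0.05,0],[0,0,0,0],[0,0,0,0]]'; python3 -m creep '[[0,0,-0.05,0],[0,0,-0.05,0],[0,0,0,0],[0,0,0,0]]';  python3 - <<'E'
from h import *
m=np.zeros((600,800,3),np.uint8)
for i,(n,b) in enumerate((("top",(320,125,60,90)),("side",(250,95,60,90)))):
    c=vision.camera(n); np.savez(n+"4.npz",**c)
    m[:,i*400:i*400+400]=crop(c["color"][...,::-1],*b,400,600)
cv2.imwrite("pics/m5.png",m); s=status.observe(); print(s["tcp_pos"],s["wrist_force"],s["wrist_torque"])
E
```

```text
t: 10.48
tcp_pos: [0.5832, -0.1498, 0.243]
ee_rot: [0.857, 0.516, -0.0, -0.0]
wrist_force: [-0.7, -0.2, -4.1]
opening: 0.0145
grip_force: 59.4
t: 10.82
tcp_pos: [0.5835, -0.1499, 0.24]
ee_rot: [0.857, 0.516, 0.0, 0.0]
wrist_force: [0.4, -0.6, -3.6]
opening: 0.0141
grip_force: 59.6
[ 0.58352898 -0.14989394  0.23996044] [ 0.27794539 -0.28383987 -2.418391  ] [-0.17365114 -0.04887449 -0.05132751]
```

View pics/m5.png

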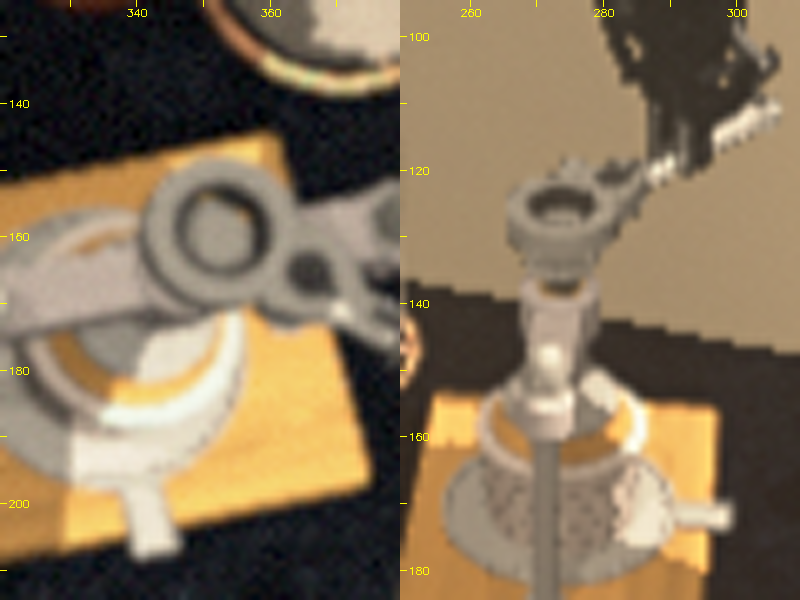

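The head top shows inside the ring hole at top (353,160), well centred, and force shows no contact yet. I'll lower in small steps.

```bash
python3 -m creep '[[0,0,-0.05,0],[0,0,0,0],[0,0,0,0]]'; python3 -m creep '[[0,0,-0.05,0],[0,0,0,0],[0,0,0,0]]'
```

```text
t: 11.17
tcp_pos: [0.5836, -0.1501, 0.2383]
ee_rot: [0.857, 0.516, 0.0, 0.001]
wrist_force: [0.8, -2.4, -0.8]
opening: 0.0142
grip_force: 59.9
t: 11.42
tcp_pos: [0.5836, -0.1502, 0.2366]
ee_rot: [0.857, 0.516, 0.001, 0.001]
wrist_force: [-0.0, -3.3, 3.5]
opening: 0.0143
grip_force: 60.3
```

```bash
cat > arc.py <<'E'
# print rows for arc about head centre: python arc.py cx cy radius yaw0_deg turn_frac n dz_total_mm
import sys,numpy as np
yaw0,tf,n,dz,r=map(float,sys.argv[1:6]); n=int(n)
yaws=np.radians(yaw0+4*tf*np.arange(n+1)); P=-r*np.c_[np.cos(yaws),np.sin(yaws)]/.04
P-=P[0]; z=np.linspace(0,dz/40,n+1); Q=np.round(np.c_[P,z],2); D=np.diff(Q,axis=0)
print('['+','.join('[%g,%g,%g,%g]'%(round(a,2)+0,round(b,2)+0,round(c,2)+0,tf) for a,b,c in D)+']')
E
python3 arc.py 62.1 -1 10 -3 0.0947
```

```text
[[-0.14,0.08,-0.01,-1],[-0.14,0.09,-0.01,-1],[-0.13,0.11,0,-1],[-0.12,0.11,-0.01,-1],[-0.12,0.12,-0.01,-1],[-0.11,0.12,0,-1],[-0.09,0.14,-0.01,-1],[-0.09,0.13,-0.01,-1],[-0.08,0.15,-0.01,-1],[-0.07,0.15,-0.01,-1]]
```

```bash
python3 -m creep '[[0,-0.02,0,0],[-0.14,0.08,-0.01,-1],[-0.14,0.09,-0.01,-1],[-0.13,0.11,0,-1],[-0.12,0.11,-0.01,-1],[-0.12,0.12,-0.01,-1]]'; python3 -m creep '[[-0.11,0.12,0,-1],[-0.09,0.14,-0.01,-1],[-0.09,0.13,-0.01,-1],[-0.08,0.15,-0.01,-1],[-0.07,0.15,-0.01,-1]]'
```

```text
t: 11.92
tcp_pos: [0.5569, -0.1295, 0.2326]
ee_rot: [0.934, 0.358, -0.001, -0.001]
wrist_force: [3.5, -0.1, -3.1]
opening: 0.0146
grip_force: 59.5
t: 12.33
tcp_pos: [0.5403, -0.1016, 0.2313]
ee_rot: [0.982, 0.191, 0.0, -0.001]
wrist_force: [5.7, 0.6, -2.7]
opening: 0.0143
grip_force: 59.5
```

```bash
python3 -m creep '[[0.02,0,-0.05,0],[0.02,0,-0.05,0],[0,0,0,0],[0,0,0,0]]'; python3 -m creep '[[0,0,-0.05,0],[0,0,-0.05,0],[0,0,0,0],[0,0,0,0]]'
```

```text
t: 12.67
tcp_pos: [0.5408, -0.1029, 0.2282]
ee_rot: [0.981, 0.192, -0.001, -0.0]
wrist_force: [-4.4, -0.7, 1.0]
opening: 0.0144
grip_force: 60.1
t: 13.0
tcp_pos: [0.5409, -0.1029, 0.2248]
ee_rot: [0.981, 0.192, -0.0, -0.0]
wrist_force: [-4.7, -1.2, 3.0]
opening: 0.0143
grip_force: 60.4
```

```bash
python3 -m creep '[[-0.02,0,-0.05,0],[0,0,-0.05,0],[0,0,0,0],[0,0,0,0]]'; python3 -m creep '[[0,0,-0.04,0],[0,0,0,0],[0,0,0,0]]'
```

```text
t: 13.33
tcp_pos: [0.5406, -0.103, 0.2206]
ee_rot: [0.981, 0.192, 0.0, 0.0]
wrist_force: [-3.6, -3.3, 3.9]
opening: 0.0144
grip_force: 60.5
t: 13.58
tcp_pos: [0.5405, -0.1029, 0.219]
ee_rot: [0.981, 0.192, -0.0, 0.0]
wrist_force: [-4.1, -3.4, 2.8]
opening: 0.0142
grip_force: 60.6
```

```bash
python3 arc.py 22.1 -1 16 -3.6 0.0947
```

```text
[[-0.06,0.16,-0.01,-1],[-0.04,0.15,0,-1],[-0.04,0.17,-0.01,-1],[-0.02,0.16,0,-1],[-0.01,0.16,-0.01,-1],[0,0.17,0,-1],[0.01,0.16,-0.01,-1],[0.02,0.17,0,-1],[0.04,0.16,-0.01,-1],[0.04,0.16,-0.01,-1],[0.06,0.15,0,-1],[0.06,0.15,-0.01,-1],[0.08,0.15,0,-1],[0.09,0.14,-0.01,-1],[0.1,0.14,0,-1],[0.1,0.12,-0.01,-1]]
```

```bash
python3 -m creep '[[-0.06,0.16,-0.01,-1],[-0.04,0.15,0,-1],[-0.04,0.17,-0.01,-1],[-0.02,0.16,0,-1],[-0.01,0.16,-0.01,-1],[0,0.17,0,-1]]'; python3 -m creep '[[0.01,0.16,-0.01,-1],[0.02,0.17,0,-1],[0.04,0.16,-0.01,-1],[0.04,0.16,-0.01,-1],[0.06,0.15,0,-1]]';  python3 -m creep '[[0.06,0.15,-0.01,-1],[0.08,0.15,0,-1],[0.09,0.14,-0.01,-1],[0.1,0.14,0,-1],[0.1,0.12,-0.01,-1],[0,0,0,0]]'
```

```text
t: 14.08
tcp_pos: [0.5333, -0.0635, 0.2175]
ee_rot: [1.0, -0.018, -0.001, -0.0]
wrist_force: [-4.5, -1.8, 3.1]
opening: 0.0146
grip_force: 60.5
t: 14.5
tcp_pos: [0.54, -0.0307, 0.2164]
ee_rot: [0.982, -0.191, -0.001, -0.001]
wrist_force: [-6.1, 1.8, 3.6]
opening: 0.0146
grip_force: 60.6
t: 15.0
tcp_pos: [0.5578, -0.0018, 0.215]
ee_rot: [0.934, -0.358, -0.001, -0.001]
wrist_force: [-5.2, 3.1, 3.1]
opening: 0.0145
grip_force: 60.6
```

```bash
python3 arc.py -42 1 26 0 0.095;python3 arc.py 62 -1 26 -5.8 0.095; python3 -c "
from h import *
s=status.observe();print(s['wrist_torque'],s['wrist_force'],s['joint_pos'])"
```

```text
[[-0.11,-0.13,0,1],[-0.09,-0.13,0,1],[-0.09,-0.14,0,1],[-0.08,-0.15,0,1],[-0.07,-0.15,0,1],[-0.05,-0.16,0,1],[-0.05,-0.15,0,1],[-0.03,-0.17,0,1],[-0.03,-0.16,0,1],[-0.01,-0.17,0,1],[0,-0.16,0,1],[0.01,-0.17,0,1],[0.03,-0.16,0,1],[0.03,-0.16,0,1],[0.05,-0.16,0,1],[0.05,-0.16,0,1],[0.07,-0.15,0,1],[0.08,-0.15,0,1],[0.09,-0.14,0,1],[0.09,-0.13,0,1],[0.11,-0.13,0,1],[0.12,-0.12,0,1],[0.12,-0.11,0,1],[0.13,-0.1,0,1],[0.14,-0.09,0,1],[0.14,-0.09,0,1]]
[[-0.14,0.08,-0.01,-1],[-0.14,0.1,0,-1],[-0.13,0.1,-0.01,-1],[-0.12,0.11,0,-1],[-0.12,0.12,-0.01,-1],[-0.11,0.12,0,-1],[-0.09,0.14,-0.01,-1],[-0.09,0.14,0,-1],[-0.08,0.15,-0.01,-1],[-0.07,0.15,-0.01,-1],[-0.05,0.15,0,-1],[-0.05,0.16,-0.01,-1],[-0.03,0.16,0,-1],[-0.03,0.17,-0.01,-1],[-0.01,0.16,0,-1],[0,0.17,-0.01,-1],[0.01,0.17,0,-1],[0.03,0.16,-0.01,-1],[0.03,0.16,-0.01,-1],[0.05,0.16,0,-1],[0.05,0.16,-0.01,-1],[0.07,0.15,0,-1],[0.08,0.14,-0.01,-1],[0.09,0.15,0,-1],[0.09,0.13,-0.01,-1],[0.11,0.13,0,-1]]
[0.21948971 0.46891215 0.0526083 ] [-5.15437472  3.13740798  3.06437739] [-6.55173241e-02 -2.43155816e-02  1.37749742e+00  2.06817479e-03
  1.78970309e+00  2.23710367e+00]
```

```bash
python3 -m creep '[[-0.01,0.01,0,0],[-0.11,-0.13,0,1],[-0.09,-0.13,0,1],[-0.09,-0.14,0,1],[-0.08,-0.15,0,1],[-0.07,-0.15,0,1],[-0.05,-0.16,0,1],[-0.05,-0.15,0,1],[-0.03,-0.17,0,1],[-0.03,-0.16,0,1],[-0.01,-0.17,0,1]]'; python3 -m creep '[[0,-0.16,0,1],[0.01,-0.17,0,1],[0.03,-0.16,0,1],[0.03,-0.16,0,1],[0.05,-0.16,0,1],[0.05,-0.16,0,1],[0.07,-0.15,0,1],[0.08,-0.15,0,1]]'; python3 -m creep '[[0.09,-0.14,0,1],[0.09,-0.13,0,1],[0.11,-0.13,0,1],[0.12,-0.12,0,1],[0.12,-0.11,0,1],[0.13,-0.1,0,1],[0.14,-0.09,0,1],[0.14,-0.09,0,1],[0,0,0,0]]';  python3 - <<'E'
from h import *
m=np.zeros((600,800,3),np.uint8)
for i,(n,b) in enumerate((("top",(315,125,60,90)),("side",(250,95,60,90)))):
    c=vision.camera(n); np.savez(n+"5.npz",**c)
    m[:,i*400:i*400+400]=crop(c["color"][...,::-1],*b,400,600)
cv2.imwrite("pics/m6.png",m); s=status.observe(); print(s["tcp_pos"],s["wrist_force"],s["wrist_torque"])
E
```

```text
t: 15.92
tcp_pos: [0.533, -0.064, 0.2132]
ee_rot: [1.0, -0.014, -0.001, -0.0]
wrist_force: [2.0, -0.3, -4.1]
opening: 0.0143
grip_force: 59.5
t: 16.58
tcp_pos: [0.5461, -0.1152, 0.2132]
ee_rot: [0.965, 0.262, -0.001, -0.0]
wrist_force: [3.2, -1.0, -4.5]
opening: 0.0142
grip_force: 59.5
t: 17.33
tcp_pos: [0.5845, -0.152, 0.213]
ee_rot: [0.856, 0.517, -0.0, -0.0]
wrist_force: [3.5, -2.0, -2.7]
opening: 0.0145
grip_force: 59.8
[ 0.58381998 -0.1516385   0.21347487] [ 4.17878108 -2.45566209 -3.62749969] [-0.5399104  -0.54400733 -0.44522523]
```

View pics/m6.png

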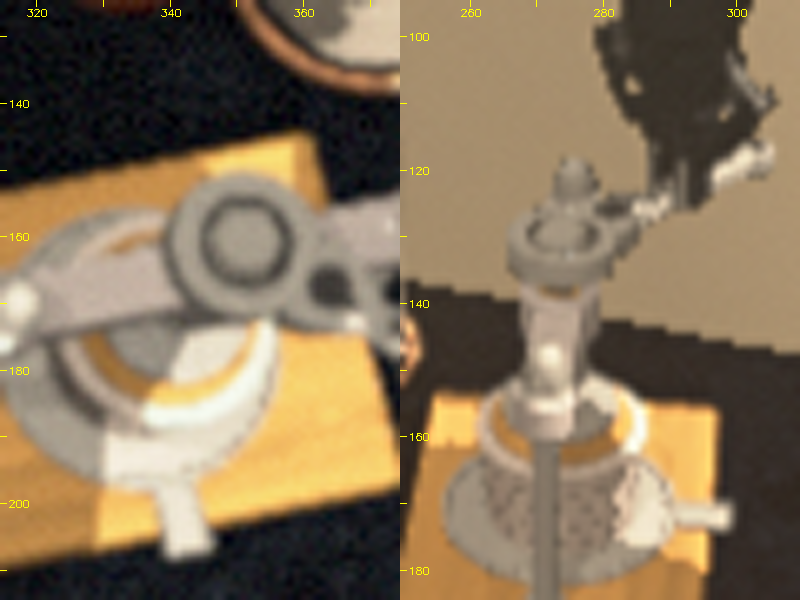

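The ring is seated on the head (top (351,161)), with the head top showing through the ring in both views. Now the long clockwise power stroke.

```bash
python3 -m creep '[[0.01,-0.01,0,0],[-0.14,0.08,0,-1],[-0.14,0.1,0,-1],[-0.13,0.1,-0.01,-1],[-0.12,0.11,0,-1],[-0.12,0.12,-0.01,-1],[-0.11,0.12,0,-1],[-0.09,0.14,-0.01,-1],[-0.09,0.14,0,-1],[-0.08,0.15,-0.01,-1],[-0.07,0.15,-0.01,-1]]'; python3 -m creep '[[-0.05,0.15,0,-1],[-0.05,0.16,-0.01,-1],[-0.03,0.16,0,-1],[-0.03,0.17,-0.01,-1],[-0.01,0.16,0,-1],[0,0.17,-0.01,-1],[0.01,0.17,0,-1],[0.03,0.16,-0.01,-1]]'; python3 -m creep '[[0.03,0.16,-0.01,-1],[0.05,0.16,0,-1],[0.05,0.16,-0.01,-1],[0.07,0.15,0,-1],[0.08,0.14,-0.01,-1],[0.09,0.15,0,-1],[0.09,0.13,-0.01,-1],[0.11,0.13,0,-1],[0,0,0,0]]'; python3 -c "
from h import *
s=status.observe();print(s['wrist_torque'],s['wrist_force'],s['joint_pos'])"
```

```text
t: 18.35
tcp_pos: [0.5401, -0.1028, 0.2129]
ee_rot: [0.982, 0.19, 0.0, 0.0]
wrist_force: [5.1, -0.9, -3.8]
opening: 0.0142
grip_force: 59.6
t: 19.02
tcp_pos: [0.5344, -0.0503, 0.2112]
ee_rot: [0.996, -0.087, -0.001, -0.0]
wrist_force: [1.8, -0.3, -4.0]
opening: 0.0142
grip_force: 59.7
t: 19.77
tcp_pos: [0.5573, -0.0022, 0.2094]
ee_rot: [0.934, -0.357, -0.001, -0.0]
wrist_force: [-0.9, 1.7, -3.9]
opening: 0.0144
grip_force: 59.8
[0.3745185  0.27732626 0.21625397] [-0.8971548   1.68791712 -3.85101968] [-6.59702995e-02 -2.53624164e-02  1.38842291e+00  1.51635608e-03
  1.78076288e+00  2.23604857e+00]
```

```bash
python3 -m creep '[[-0.11,-0.13,0,1],[-0.09,-0.13,0,1],[-0.09,-0.14,0,1],[-0.08,-0.15,0,1],[-0.07,-0.15,0,1],[-0.05,-0.16,0,1],[-0.05,-0.15,0,1],[-0.03,-0.17,0,1],[-0.03,-0.16,0,1],[-0.01,-0.17,0,1],[0,-0.16,0,1],[0.01,-0.17,0,1],[0.03,-0.16,0,1],[0.03,-0.16,0,1],[0,0,0,0]]'; python3 -m creep '[[0,0,-0.03,0],[-0.03,0.16,0,-1],[-0.03,0.17,-0.01,-1],[-0.01,0.16,0,-1],[0,0.17,-0.01,-1],[0.01,0.17,0,-1],[0.03,0.16,-0.01,-1],[0.03,0.16,-0.01,-1],[0.05,0.16,0,-1],[0.05,0.16,-0.01,-1],[0.07,0.15,0,-1],[0.08,0.14,-0.01,-1],[0.09,0.15,0,-1],[0.09,0.13,-0.01,-1],[0.11,0.13,0,-1],[0,0,0,0],[0,0,0,0],[0,0,0,0]]'; python3 - <<'E'
from h import *
s=status.observe();print(s['wrist_torque'],s['wrist_force'])
c=vision.camera("side"); np.savez("side6.npz",**c); c0=dict(np.load("side0.npz"))
m=np.zeros((600,800,3),np.uint8)
m[:,:400]=crop(c0["color"][...,::-1],250,115,50,75,400,600)
m[:,400:]=crop(c["color"][...,::-1],250,115,50,75,400,600); cv2.imwrite("pics/m7.png",m)
E
```

```text
t: 21.02
tcp_pos: [0.5359, -0.091, 0.2096]
ee_rot: [0.992, 0.125, -0.0, -0.0]
wrist_force: [0.5, 0.5, -4.2]
opening: 0.0144
grip_force: 59.6
t: 22.52
tcp_pos: [0.5571, -0.0026, 0.2059]
ee_rot: [0.934, -0.356, -0.001, -0.0]
wrist_force: [-1.9, 3.9, -2.5]
opening: 0.0145
grip_force: 59.8
[0.79652254 0.39310653 0.29688434] [-1.89518425  3.8969783  -2.53304168]
```

View pics/m7.png

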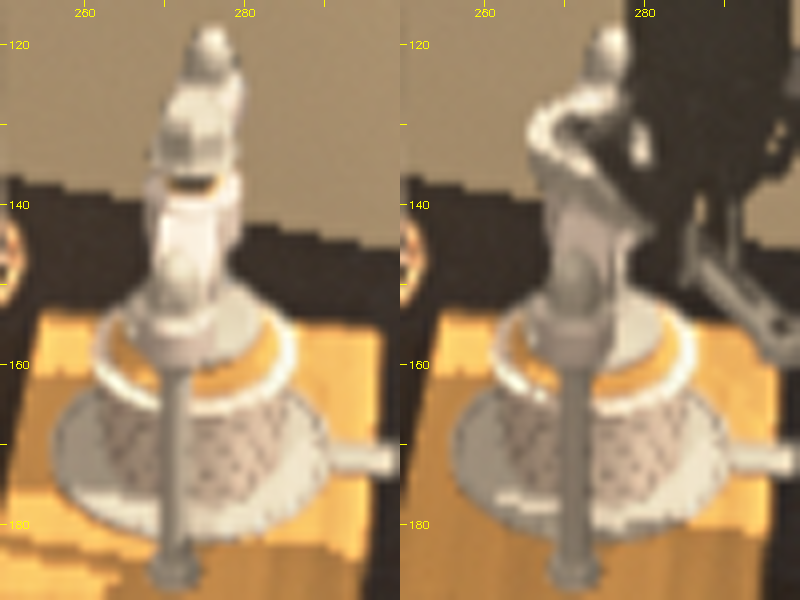

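The side view shows the ring on the head at (273,131), with the handle swung to the front. The mould hasn't moved. The groove is hidden here, so I'll probe the flange height as a check on the sinking.

```bash
for i in 1 2 3; do python3 -m creep '[[0,0,-0.03,0],[0,0,0,0],[0,0,0,0]]' | egrep 'tcp|force'; done;  python3 -c "
from h import *
s=status.observe();print(s['wrist_torque'],s['wrist_force'])
for n in ('top','side'):
  c=vision.camera(n)
  print(n,[(t,spot_in(n,t)[:1]) for t in('press_foot','mould','head_seat')])"
```

```text
tcp_pos: [0.5572, -0.0027, 0.2053]
wrist_force: [-3.0, 5.6, -1.9]
grip_force: 60.0
tcp_pos: [0.5572, -0.0027, 0.2046]
wrist_force: [-2.9, 5.6, -0.2]
grip_force: 60.3
tcp_pos: [0.5573, -0.0027, 0.2038]
wrist_force: [-4.9, 5.0, 0.8]
grip_force: 60.5
[0.7950511  0.58188421 0.22383549] [-4.86392442  4.97691336  0.77083476]
top [('press_foot', []), ('mould', []), ('head_seat', [])]
side [('press_foot', [{'pixel': [279.3, 155.8], 'p': 0.57}]), ('mould', [{'pixel': [276.0, 163.8], 'p': 0.79}]), ('head_seat', [])]
```

```bash
python3 -m creep '[[0,0,0.03,0],[-0.11,-0.13,0,1],[-0.09,-0.13,0,1],[-0.09,-0.14,0,1],[-0.08,-0.15,0,1],[-0.07,-0.15,0,1],[-0.05,-0.16,0,1],[-0.05,-0.15,0,1],[-0.03,-0.17,0,1],[-0.03,-0.16,0,1],[-0.01,-0.17,0,1],[0,0,0,0],[0,0,0,0]]'; for i in 1 2 3; do python3 -m creep '[[0,0,-0.03,0],[0,0,0,0],[0,0,0,0]]' | egrep 'tcp|force: \['; done
python3 - <<'E'
from h import *
s5=dict(np.load("side5.npz")); bs=np.array([-.2,1.06])
for z in(.222,.225,.2282,.231): print(z,proj(s5,[.6282,-.067,z])+bs)
E
```

```text
t: 24.8
tcp_pos: [0.5333, -0.0642, 0.2039]
ee_rot: [1.0, -0.018, 0.0, 0.0]
wrist_force: [-0.2, 1.7, -2.5]
opening: 0.0143
grip_force: 59.8
tcp_pos: [0.5334, -0.0639, 0.2031]
wrist_force: [-2.3, -0.2, -0.4]
tcp_pos: [0.5334, -0.0639, 0.2021]
wrist_force: [-3.1, 0.6, 4.4]
tcp_pos: [0.5334, -0.0638, 0.2009]
wrist_force: [-4.8, 0.8, 4.8]
0.222 [[273.59774058 132.97675043]]
0.225 [[273.60321089 132.32905404]]
0.2282 [[273.6090608  131.63641339]]
0.231 [[273.61419213 131.02885314]]
```

```bash
python3 - <<'E'
from h import *
np.set_printoptions(precision=2,suppress=True)
m=np.zeros((600,800,3),np.uint8); p=status.observe()["tcp_pos"]; print(p,status.observe()["wrist_force"])
for i,(n,b) in enumerate((("top",(315,125,60,90)),("side",(255,105,60,90)))):
    c=vision.camera(n); np.savez(n+"7.npz",**c); bb=([-.76,-.34],[-.2,1.06])[i]
    m[:,i*400:i*400+400]=crop(c["color"][...,::-1],*b,400,600)
    for t in(0,.05,.1):
        print(n,t,"ringtop",proj(c,[.6282,-.066,p[2]+.015+.095*t])+bb,"end",proj(c,[p[0]-.071,p[1],p[2]+.0135-.071*t])+bb)
cv2.imwrite("pics/m8.png",m)
E
```

```text
[ 0.53 -0.06  0.2 ] [-4.82  0.83  4.81]
top 0 ringtop [[348.76 162.94]] end [[349.93 220.04]]
top 0.05 ringtop [[349.2  162.52]] end [[349.59 220.16]]
top 0.1 ringtop [[349.64 162.09]] end [[349.25 220.29]]
side 0 ringtop [[273.51 134.42]] end [[314.79 142.73]]
side 0.05 ringtop [[273.52 133.4 ]] end [[314.72 143.5 ]]
side 0.1 ringtop [[273.53 132.38]] end [[314.66 144.26]]
```

View pics/m8.png

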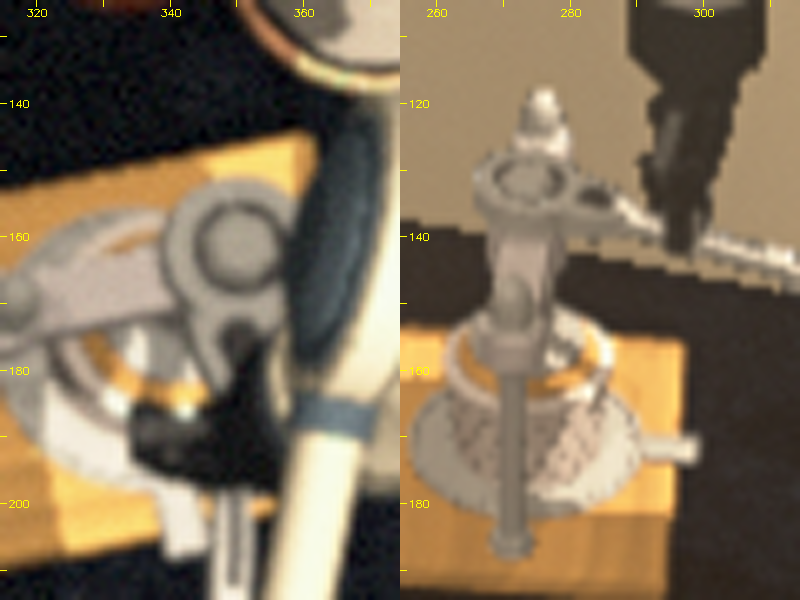

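The side view has the ring hole at (274.3,131.5) and the handle sloping down to the right. That is more slope than a level wrench would show, so pressing has tilted the wrench in the grip. I'll quantify it by template matching.

```bash
python3 - <<'E'
from h import *
np.set_printoptions(precision=3,suppress=True)
bs=np.array([-.2,1.06])
L=lambda n:dict(np.load(n+".npz"))
def sub(A,B,box,sr=14):
    x,y,w,h=box; up=8
    T=cv2.resize(A[y:y+h,x:x+w],None,fx=up,fy=up,interpolation=cv2.INTER_CUBIC)
    x0,y0=x-sr//2,y-sr
    S=cv2.resize(B[y0:y+h+sr,x0:x+w+sr//2],None,fx=up,fy=up,interpolation=cv2.INTER_CUBIC)
    r=cv2.matchTemplate(S,T,cv2.TM_CCOEFF_NORMED); _,v,_,l=cv2.minMaxLoc(r)
    return v,l[0]/up-sr//2,l[1]/up-sr
s3,s4,s5=L("side3"),L("side4"),L("side5")
P={3:np.array([.6299,-.0604,.2777]),4:np.array([.6278,-.0661,.2550]),5:np.array([.6282,-.0677,.2284])}
for (i,a),(j,b) in (((3,s3),(4,s4)),((4,s4),(5,s5)),((3,s3),(5,s5))):
    q=proj(a,P[i])[0]; 
    e=proj(b,P[j])[0]-q; e2=proj(b,P[j]+[0,0,.0095])[0]-q
    o=(q+bs).astype(int)
    for box in((o[0]-8,o[1]-6,24,14),(o[0]-8,o[1]-6,10,14)): print(i,j,"ring obs",sub(a["color"],b["color"],box),"exp tilt0",e,"tilt.1",e2)
    g={3:(.5855,-.1444,.2627),4:(.5835,-.1499,.24),5:(.5840,-.1517,.2133)}
    q=proj(a,np.array(g[i])+[0,0,.015])[0];e=proj(b,np.array(g[j])+[0,0,.015])[0]-q;o=(q+bs).astype(int)
    print("   grip obs",sub(a["color"],b["color"],(o[0]-8,o[1]-14,18,18)),"exp",e)
E
```

```text
3 4 ring obs (0.9314754009246826, 0.875, 4.375) exp tilt0 [0.941 4.401] tilt.1 [0.959 2.287]
3 4 ring obs (0.9247797727584839, 0.875, 4.375) exp tilt0 [0.941 4.401] tilt.1 [0.959 2.287]
   grip obs (0.9580622315406799, 0.875, 4.375) exp [0.678 4.396]
4 5 ring obs (0.500811755657196, 0.0, 4.875) exp tilt0 [-0.022  5.594] tilt.1 [-0.005  3.527]
4 5 ring obs (0.4623359441757202, 2.875, -2.0) exp tilt0 [-0.022  5.594] tilt.1 [-0.005  3.527]
   grip obs (0.9626429080963135, -0.125, 5.625) exp [-0.227  5.526]
3 5 ring obs (0.4914768636226654, 0.75, 9.25) exp tilt0 [0.919 9.995] tilt.1 [0.936 7.928]
3 5 ring obs (0.42451053857803345, 4.125, 2.25) exp tilt0 [0.919 9.995] tilt.1 [0.936 7.928]
   grip obs (0.9512844681739807, 0.625, 10.125) exp [0.451 9.922]
```

```bash
python3 - <<'E'
from h import *
np.set_printoptions(precision=2,suppress=True)
L=lambda n:dict(np.load(n+".npz"))
B={"top":np.array([-.76,-.34]),"side":np.array([-.2,1.06])}
a=np.linspace(0,2*np.pi,90); up=8
P={3:(.6299,-.0604,.2777),4:(.6278,-.0661,.2550),5:(.6282,-.0677,.2284),7:(.6282,-.0665,.2159)}
def match(cam,i,j,half=False):
    A,C=L(cam+str(i)),L(cam+str(j)); b=B[cam]
    q=proj(A,P[i])[0]+b; x,y=(q-12).astype(int); n=25
    M=np.zeros((n*up,n*up),np.float32)
    for r,v in((.0325,1),(.0172,0)):
        pts=proj(A,np.c_[P[i][0]+r*np.cos(a),P[i][1]+r*np.sin(a),0*a+P[i][2]])+b
        cv2.fillPoly(M,[np.round((pts-[x,y]+.5)*up).astype(np.int32)],v)
    M=cv2.dilate(M,np.ones((9,9)))
    if half: M[:, int((q[0]-x+4)*up):]=0   # drop the neck side
    g=lambda im,s:cv2.resize(im,None,fx=up,fy=up,interpolation=cv2.INTER_CUBIC).astype(np.float32)
    T=g(A["color"][y:y+n,x:x+n],0); e=proj(C,P[j])[0]-proj(A,P[i])[0]
    x0,y0=(np.array([x,y])+np.round(e)-5).astype(int)
    S=g(C["color"][y0:y0+n+10,x0:x0+n+10],0)
    r=cv2.matchTemplate(S,T,cv2.TM_CCOEFF_NORMED,mask=cv2.merge([M]*3)); r[~np.isfinite(r)]=-1; _,v,_,l=cv2.minMaxLoc(r)
    o=np.array([x0+l[0]/up-x,y0+l[1]/up-y]); dz=proj(C,np.array(P[j])+[0,0,.0095])[0]-proj(C,P[j])[0]
    print(cam,i,j,half,round(v,3),"obs-exp",o-e,"per .1 tilt",dz)
for h in(False,True):
    for cam in("side","top"):
        for i,j in((3,4),(4,5),(3,5),(4,7),(5,7)): match(cam,i,j,h)
E
```

```text
side 3 4 False 0.952 obs-exp [-0.19  0.1 ] per .1 tilt [ 0.02 -2.11]
side 4 5 False 0.494 obs-exp [ 0.02 -1.22] per .1 tilt [ 0.02 -2.07]
side 3 5 False 0.519 obs-exp [-0.04 -1.24] per .1 tilt [ 0.02 -2.07]
side 4 7 False 0.521 obs-exp [ 0.14 -2.45] per .1 tilt [ 0.02 -2.05]
side 5 7 False 0.825 obs-exp [ 0.12 -1.11] per .1 tilt [ 0.02 -2.05]
top 3 4 False 0.853 obs-exp [-0.04 -0.14] per .1 tilt [ 0.96 -0.92]
top 4 5 False 0.891 obs-exp [ 0.66 -0.62] per .1 tilt [ 0.91 -0.88]
top 3 5 False 0.715 obs-exp [ 0.61 -0.64] per .1 tilt [ 0.91 -0.88]
top 4 7 False 0.371 obs-exp [ 1.62 -0.99] per .1 tilt [ 0.89 -0.86]
top 5 7 False 0.331 obs-exp [ 0.71 -0.5 ] per .1 tilt [ 0.89 -0.86]
side 3 4 True 0.948 obs-exp [-0.07  0.1 ] per .1 tilt [ 0.02 -2.11]
side 4 5 True 0.399 obs-exp [-0.23 -1.59] per .1 tilt [ 0.02 -2.07]
side 3 5 True 0.386 obs-exp [-0.29 -1.49] per .1 tilt [ 0.02 -2.07]
side 4 7 True 0.523 obs-exp [-0.24 -2.7 ] per .1 tilt [ 0.02 -2.05]
side 5 7 True 0.868 obs-exp [ 0.12 -1.11] per .1 tilt [ 0.02 -2.05]
top 3 4 True 0.775 obs-exp [ 0.21 -0.14] per .1 tilt [ 0.96 -0.92]
top 4 5 True 0.891 obs-exp [ 0.91 -0.5 ] per .1 tilt [ 0.91 -0.88]
top 3 5 True 0.662 obs-exp [ 1.11 -0.51] per .1 tilt [ 0.91 -0.88]
top 4 7 True 0.785 obs-exp [ 1.62 -0.87] per .1 tilt [ 0.89 -0.86]
top 5 7 True 0.716 obs-exp [ 0.71 -0.5 ] per .1 tilt [ 0.89 -0.86]
```

```bash
python3 -m creep '[[0,0,0.05,0],[0,0,0.05,0],[0,0,0.03,0],[0,0,0,0],[0,0,0,0]]'; cat > mt.py <<'E'
from h import *
import sys
np.set_printoptions(precision=2,suppress=True)
a=np.linspace(0,2*np.pi,90); up=8
A=dict(np.load("side7.npz")); C=vision.camera("side"); np.savez("side8.npz",**C)
b=np.array([-.2,1.06]); P=np.array([.6282,-.0665,.2159+.0118])
q=proj(A,P)[0]+b; x,y=(q-12).astype(int); n=25
M=np.zeros((n*up,n*up),np.float32)
for r,v in((.0325,1),(.0172,0)):
    pts=proj(A,np.c_[P[0]+r*np.cos(a),P[1]+r*np.sin(a),0*a+P[2]])+b
    cv2.fillPoly(M,[np.round((pts-[x,y]+.5)*up).astype(np.int32)],v)
M=cv2.dilate(M,np.ones((9,9)))
M[:, int((q[0]-x+4)*up):]=0
g=lambda im:cv2.resize(im,None,fx=up,fy=up,interpolation=cv2.INTER_CUBIC).astype(np.float32)
S=g(C["color"][y-5:y+n+5,x-5:x+n+5]); r=cv2.matchTemplate(S,g(A["color"][y:y+n,x:x+n]),cv2.TM_CCOEFF_NORMED,mask=cv2.merge([M]*3)); _,v,_,l=cv2.minMaxLoc(r)
dv=l[1]/up-5; zt=P[2]-dv/218
z=status.observe()["tcp_pos"][2]
print(round(v,3),"du,dv",l[0]/up-5,dv,"ring top z",zt,"tilt",(zt-z-.015)/.095, status.observe()["wrist_torque"])
E
python3 mt.py
```

```text
t: 26.07
tcp_pos: [0.5332, -0.0637, 0.2041]
ee_rot: [1.0, -0.016, -0.001, -0.0]
wrist_force: [-1.4, -0.1, -4.3]
opening: 0.0143
grip_force: 59.7
0.913 du,dv 0.125 0.0 ring top z 0.2277 tilt 0.0888882025129111 [0.05 0.35 0.06]
```

```bash
python3 -m creep '[[0,0,0.05,0],[0,0,0.05,0],[0,0,0,0],[0,0,0,0]]'; python3 mt.py;  python3 arc.py -1.8 -0.5 18 -1.8 0.095
```

```text
t: 26.45
tcp_pos: [0.5333, -0.0638, 0.2094]
ee_rot: [1.0, -0.016, -0.0, -0.0]
wrist_force: [-1.3, -0.2, -3.8]
opening: 0.0146
grip_force: 59.6
0.695 du,dv 0.125 -1.0 ring top z 0.23228715596330277 tilt 0.08383023810985502 [0.14 0.54 0.02]
[[0,0.08,0,-0.5],[0.01,0.09,0,-0.5],[0.01,0.08,-0.01,-0.5],[0.01,0.08,0,-0.5],[0.02,0.08,0,-0.5],[0.02,0.08,-0.01,-0.5],[0.02,0.08,0,-0.5],[0.02,0.08,0,-0.5],[0.03,0.08,0,-0.5],[0.03,0.08,0,-0.5],[0.03,0.07,-0.01,-0.5],[0.04,0.08,0,-0.5],[0.03,0.07,0,-0.5],[0.04,0.08,-0.01,-0.5],[0.05,0.07,0,-0.5],[0.04,0.07,0,-0.5],[0.05,0.06,0,-0.5],[0.05,0.07,0,-0.5]]
```

```bash
python3 -m creep '[[0,0,-0.03,0],[0,0,-0.03,0],[0,0,0,0]]' | egrep 'tcp|force: \['; python3 -m creep '[[0,0.08,0,-0.5],[0.01,0.09,0,-0.5],[0.01,0.08,-0.01,-0.5],[0.01,0.08,0,-0.5],[0.02,0.08,0,-0.5],[0.02,0.08,-0.01,-0.5],[0.02,0.08,0,-0.5],[0.02,0.08,0,-0.5]]' | egrep 't:|tcp|force: \['; python3 -m creep '[[0.03,0.08,0,-0.5],[0.03,0.08,-0.01,-0.5],[0.03,0.07,-0.01,-0.5],[0.04,0.08,0,-0.5]]'| egrep 'tcp|force: \['; python3 mt.py
```

```text
tcp_pos: [0.5334, -0.0637, 0.2068]
wrist_force: [-2.4, 0.7, -3.0]
t: 27.42
tcp_pos: [0.5375, -0.0374, 0.2062]
ee_rot: [0.988, -0.156, -0.0, -0.0]
wrist_force: [-4.7, 1.4, -2.0]
tcp_pos: [0.5425, -0.0247, 0.2054]
wrist_force: [-5.5, 2.1, -1.7]
0.509 du,dv -2.25 3.75 ring top z 0.21049816513761468 tilt -0.10454679443331762 [0.24 0.95 0.15]
```

```bash
python3 -m creep '[[0.02,0.07,0,-0.5],[0.03,0.08,-0.01,-0.5],[0.05,0.07,0,-0.5],[0.04,0.07,0,-0.5],[0.05,0.06,-0.01,-0.5],[0.05,0.07,0,-0.5],[0,0,0,0],[0,0,0,0],[0,0,0,0]]'; python3 - <<'E'
from h import *
np.set_printoptions(precision=3,suppress=True)
s=status.observe();print(s["tcp_pos"],s["wrist_torque"])
c=vision.camera("side"); np.savez("side9.npz",**c)
c6=dict(np.load("side6.npz"))
# ring match between side6 (end of stroke 3, same yaw) and now
up=8;g=lambda im:cv2.resize(im,None,fx=up,fy=up,interpolation=cv2.INTER_CUBIC)
r=cv2.matchTemplate(g(c["color"][112:150,255:290]),g(c6["color"][120:138,263:279]),cv2.TM_CCOEFF_NORMED); _,v,_,l=cv2.minMaxLoc(r); print(v,l[0]/up+255-263,l[1]/up+112-120)
E
```

```text
t: 28.55
tcp_pos: [0.5527, -0.0079, 0.2048]
ee_rot: [0.946, -0.324, 0.0, -0.001]
wrist_force: [-2.6, 5.0, -2.0]
opening: 0.0142
grip_force: 60.1
[ 0.553 -0.008  0.205] [0.801 0.453 0.426]
0.7447488903999329 1.25 -0.375
```

```bash
python3 -m creep '[[-0.06,-0.07,0,0.5],[0,0,0.05,0],[0,0,0.1,0],[0,0,0.1,0],[0,0,0.15,0]]'; python3 -m creep '[[0,0,0.3,0],[0,0,0.5,0],[0,0,0.5,0],[0,0,0.5,0],[0,0,0.2,0],[0,0,0,0]]'; python3 - <<'E'
from h import *
for n in("side","top"):
    c=vision.camera(n); np.savez(n+"10.npz",**c)
s=status.observe();print(s["tcp_pos"],s["ee_rot"],s["wrist_force"])
E
```

```text
t: 29.02
tcp_pos: [0.55, -0.011, 0.2195]
ee_rot: [0.951, -0.308, -0.001, -0.0]
wrist_force: [0.2, 3.6, -5.9]
opening: 0.0146
grip_force: 59.3
t: 29.52
tcp_pos: [0.551, -0.0123, 0.3044]
ee_rot: [0.951, -0.309, 0.003, -0.0]
wrist_force: [0.9, -0.2, -3.7]
opening: 0.0142
grip_force: 59.7
[ 0.55033917 -0.01194476  0.3003645 ] [ 9.51230396e-01 -3.08481104e-01  2.57928559e-04  2.76168942e-04] [-0.06621127 -0.2992546  -5.05955514]
```

```bash
python3 -m creep '[[-0.02,0.2,0,0.6],[-0.05,0.45,0,0.7],[-0.05,0.5,0,0.72],[-0.06,0.5,0,0.73],[-0.06,0.5,0,0.73],[-0.06,0.5,0,0.73],[-0.06,0.5,0,0.73],[-0.06,0.5,0,0.73],[-0.06,0.5,0,0.73],[-0.06,0.5,0,0.73],[-0.06,0.5,0,0.73],[-0.06,0.5,0,0.73],[-0.06,0.5,0,0.73],[-0.05,0.35,0,0],[-0.03,0.12,0,0],[0,0,0,0],[0,0,0,0]]'; python3 - <<'E'
from h import *
np.set_printoptions(precision=2,suppress=True)
c=vision.camera("side"); np.savez("side11.npz",**c); c0=dict(np.load("side0.npz"))
t=vision.camera("top"); np.savez("top11.npz",**t)
# side: column strip through the head, mean over u 271..276, rows 114..142, before/after
for nm,k in(("before",c0),("after",c)):
    print(nm,k["color"][116:142,270:278].astype(float).mean((1,2)).round(0).astype(int))
up=8;g=lambda im:cv2.resize(im,None,fx=up,fy=up,interpolation=cv2.INTER_CUBIC)
for box in((266,123,16,14),(266,126,8,10),(266,124,15,9)):
    x,y,w,h=box
    r=cv2.matchTemplate(g(c["color"][y-4:y+h+6,x-3:x+w+3]),g(c0["color"][y:y+h,x:x+w]),cv2.TM_CCOEFF_NORMED); _,v,_,l=cv2.minMaxLoc(r); print(v,l[0]/up-3,l[1]/up-4)
P=np.array([.628,-.066,.24]);print("px per mm sink",(proj(c,P-[0,0,.01])-proj(c,P))/10)
d=np.abs(c["color"].astype(int)-c0["color"]).max(2)
for n,p in(("mould",(279,166)),("salt",(334,164)),("garlic",(315,209)),("mug",(234,291)),("lemon",(209,223)),("notebook",(275,315))):
    print(n,[ (np.round(q["pixel"],1),round(q["p"],2)) for q in spot_in("side",n if n!="salt" else "salt_box")[:1]],p)
E
```

```text
t: 31.03
tcp_pos: [0.5182, 0.2528, 0.2999]
ee_rot: [1.0, 0.012, -0.0, 0.001]
wrist_force: [-0.5, -0.4, -4.5]
opening: 0.0141
grip_force: 59.7
before [138 139 150 166 167 155 145 138 134 155 188 203 207 206 194 178 150 146
 152 175 180 123 124 189 226 218]
after [139 139 139 139 157 185 173 134 101  82  83  82 100 117 101  72  60  54
  53  53  53  53  52  53  52  52]
0.34629836678504944 -0.25 1.625
0.6695834398269653 -0.5 0.5
0.5374272465705872 -0.5 0.75
px per mm sink [[-0.    0.22]]
mould [(array([281.2, 161.3]), 0.63)] (279, 166)
salt [(array([333. , 166.2]), 0.82)] (334, 164)
garlic [(array([312.3, 209.1]), 0.71)] (315, 209)
mug [(array([235.4, 288.8]), 0.65)] (234, 291)
lemon [(array([209.7, 221.4]), 0.77)] (209, 223)
notebook [(array([274.9, 315.5]), 0.6)] (275, 315)
```

```bash
python3 - <<'E'
from h import *
np.set_printoptions(precision=2,suppress=True,linewidth=200)
t=dict(np.load("top11.npz"));t0=dict(np.load("top0.npz"))
P=np.array([.628,-.066,.24]);print("px per mm",(proj(t,P-[0,0,.01])-proj(t,P))/10)
up=8;g=lambda im:cv2.resize(im,None,fx=up,fy=up,interpolation=cv2.INTER_CUBIC)
def m(x,y,w,h):
    r=cv2.matchTemplate(g(t["color"][y-4:y+h+4,x-4:x+w+4]),g(t0["color"][y:y+h,x:x+w]),cv2.TM_CCOEFF_NORMED); _,v,_,l=cv2.minMaxLoc(r); return round(v,3),l[0]/up-4,l[1]/up-4
for n,b in(("head",(339,152,22,20)),("nutL",(309,164,14,14)),("nutR",(374,152,12,12)),("base",(358,190,22,14)),("mould",(316,180,40,22))): print(n,m(*b))
print(t0["color"][150:160,346:358].mean(2).astype(int)); print(t["color"][150:160,346:358].mean(2).astype(int))
s=dict(np.load("side10.npz")); s0=dict(np.load("side0.npz"))
print(s0["color"][116:142,262:284].mean(2).astype(int)); print(s["color"][116:142,262:284].mean(2).astype(int))
E
```

```text
px per mm [[-0.1   0.09]]
head (0.918, -0.875, 0.5)
nutL (0.98, 0.0, 0.0)
nutR (0.99, 0.0, 0.0)
base (0.997, -0.125, -0.125)
mould (0.873, 0.375, 0.0)
[[189 206 206 209 205 205 207 207 206 207 203 205]
 [178 200 207 204 207 204 207 206 204 205 206 207]
 [166 189 205 204 205 207 205 207 206 206 207 208]
 [157 178 201 206 206 206 207 209 208 208 208 209]
 [158 169 192 204 207 208 207 205 204 207 205 204]
 [156 168 176 198 200 208 207 207 203 199 199 197]
 [159 159 174 196 211 227 230 228 215 200 193 190]
 [145 151 185 225 234 240 242 239 234 215 195 192]
 [129 156 204 238 242 243 243 241 240 234 217 217]
 [126 167 221 240 242 243 242 242 241 240 232 229]]
[[166 187 190 189 188 190 187 188 190 188 189 188]
 [152 182 189 187 188 187 186 185 186 185 188 184]
 [139 166 182 184 184 188 188 188 187 187 188 190]
 [133 155 177 188 188 188 190 190 188 190 190 190]
 [134 145 170 187 189 187 191 191 188 185 186 185]
 [136 135 152 178 184 180 184 185 183 180 179 179]
 [138 135 148 167 169 175 181 176 175 174 173 167]
 [138 141 156 172 181 197 196 184 175 176 179 180]
 [138 161 193 205 208 217 216 
[... 4106 characters left out ...]
7 139 132 144 145 162 214 215 198 196 195 147 136 135 136 138]
 [136 137 136 137 136 135 127 142 124 119 118 132 186 178 172 176 194 158 136 135 135 137]
 [136 137 137 136 135 132 105 139 127 116 116 120 167 171 171 175 201 192 146 136 136 136]
 [136 136 137 138 137 135 125 147 155 130 121 123 166 179 182 190 210 217 154 137 136 136]
 [119 121 135 137 136 138 157 160 178 151 146 155 184 199 199 204 205 221 156 136 136 137]
 [ 58  64 113 120 118 120 144 156 146 153 170 187 192 192 193 193 207 225 156 136 136 136]
 [ 48  49  58  58  57  65 119 141 157 158 169 182 183 182 187 215 227 201 148 136 137 137]
 [ 52  50  50  47  48  58 115 127 184 203 216 229 232 230 230 209 202 192 146 136 137 137]]
```

The side-view pixel table shows the head pattern 3 rows lower with the same facet appearance. That means about 240° turned and 13.3 mm sunk, so the squeeze is at least 8 mm. The press nuts and base haven't moved. Now I'll lay the wrench down.

```bash
python3 -m creep '[[0.05,0.03,-0.3,0],[0,0,-0.6,0],[0,0,-0.8,0],[0,0,-0.8,0],[0,0,-0.8,0],[0,0,-0.8,0],[0,0,-0.8,0],[0,0,-0.7,0],[0,0,-0.6,0],[0,0,-0.3,0],[0,0,-0.2,0],[0,0,0,0],[0,0,0,0]]'; for i in 1 2; do python3 -m creep '[[0,0,-0.06,0],[0,0,-0.05,0],[0,0,0,0],[0,0,0,0]]' | egrep 'tcp|force: \['; done
```

```text
t: 32.52
tcp_pos: [0.5208, 0.2548, 0.0334]
ee_rot: [1.0, 0.012, 0.001, -0.0]
wrist_force: [0.8, -0.0, -3.7]
opening: 0.0145
grip_force: 59.6
tcp_pos: [0.5206, 0.2547, 0.0288]
wrist_force: [-0.3, -0.7, -4.4]
tcp_pos: [0.52, 0.2545, 0.0233]
wrist_force: [-0.1, -0.1, -4.3]
```

```bash
python3 -m creep '[[0,0,-0.1,0],[0,0,-0.04,0],[0,0,0,0],[0,0,0,0]]' | egrep 'tcp|force: \['; for i in 1 2 3; do python3 -m creep '[[0,0,-0.04,0],[0,0,-0.02,0],[0,0,0,0],[0,0,0,0]]' | egrep 'tcp|force: \['; done
```

```text
tcp_pos: [0.52, 0.2545, 0.0177]
wrist_force: [-1.0, 0.3, -3.7]
tcp_pos: [0.5202, 0.2546, 0.0156]
wrist_force: [0.1, 0.2, -4.4]
tcp_pos: [0.5206, 0.2547, 0.0141]
wrist_force: [-0.3, 0.3, 0.7]
tcp_pos: [0.5206, 0.2546, 0.011]
wrist_force: [1.8, 0.1, 0.3]
```

```bash
python3 -m creep '[[0,0,0,0],[0,0,0,0],[0,0,0,0],[0,0,0,0],[0,0,0,0],[0,0,0,0],[0,0,0,0],[0,0,0,0]]' 1; python3 -m creep '[[0,0,0.2,0],[0,0,0.3,0],[0,0,0.6,0],[0,0,0.8,0],[0,0,0.8,0],[0,0,0.8,0],[0,0,0.8,0],[0,0,0.8,0],[0,0,0.8,0],[0,0,0,0]]'; python3 - <<'E'
from h import *
np.set_printoptions(precision=3,suppress=True)
c=vision.camera("side"); c0=dict(np.load("side0.npz")); np.savez("side12.npz",**c)
print("wrench",[(q["pixel"],q["p"]) for q in spot_in("side","wrench")+spot_in("side","ring_seat")])
up=8;g=lambda im:cv2.resize(im,None,fx=up,fy=up,interpolation=cv2.INTER_CUBIC)
for n,(x,y,w,h) in dict(ring=(239,216,22,20),neck=(254,222,20,12),end=(282,228,17,12),tray=(304,215,20,30),garlic=(306,202,20,16),lemon=(198,214,24,18),mug=(215,270,36,42),notebook=(250,295,50,36),salt=(324,150,20,26),mould=(255,150,36,36)).items():
    r=cv2.matchTemplate(g(c["color"][y-7:y+h+7,x-7:x+w+7]),g(c0["color"][y:y+h,x:x+w]),cv2.TM_CCOEFF_NORMED); _,v,_,l=cv2.minMaxLoc(r); print(n,round(v,3),l[0]/up-7,l[1]/up-7)
E
```

```text
t: 35.18
tcp_pos: [0.5202, 0.2546, 0.0109]
ee_rot: [1.0, 0.012, -0.0, -0.0]
wrist_force: [-0.5, 0.7, -0.5]
opening: 0.0855
grip_force: 0.0
t: 36.02
tcp_pos: [0.5217, 0.2552, 0.2573]
ee_rot: [1.0, 0.012, 0.007, -0.003]
wrist_force: [0.6, 0.5, 1.0]
opening: 0.0852
grip_force: 0.0
wrench [([259.0, 231.7], 0.74), ([260.8, 228.9], 0.85)]
ring 0.849 -0.375 1.0
neck 0.826 -0.625 0.75
end 0.684 -0.25 0.75
tray 0.955 -0.125 0.375
garlic 0.916 0.625 -0.25
lemon 0.992 0.0 0.0
mug 0.862 0.375 0.125
notebook 0.996 0.0 0.0
salt 0.997 0.0 0.0
mould 0.486 0.375 -0.125
```

Ring, neck and handle end all match their starting appearance with the same shift of under 1 px, so the wrench lies flat in the tray. The bystanders haven't moved. I'll hand it in.

```bash
python3 -m creep '[[0,0,0,0],[0,0,0,0]]' | head -2; python3 -c "
from cell import env; print(env.job_done())"
```

```text
t: 36.33
tcp_pos: [0.5197, 0.2544, 0.2452]
the job is handed in; nothing more can be done
None
```

I handed the job in at about 36 s with no verdict returned: by image measurement the head turned about 240° and sank about 13 mm (an estimated 8 mm or more of squeeze, not seen directly because the groove was hidden), the wrench lies flat in its tray and the bystanders have not moved; the mould looked unmoved but matched only weakly at the end, and I judged steps 1 and 2 met only indirectly because pressing tilted the wrench in the grip to about 0.12 rad, eased to roughly 0.085 rad before the last stroke.

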